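# Pipette out of its sloping rest, upright over the beaker

## Task

Get the pipette ready to dispense: draw it out of the sloping sleeve of its bench rest, turn it upright with its nose pointing straight down, and hold it still with the nose two to four centimetres above the rim of the open glass beaker, over the middle of the beaker's mouth. Finish while still holding it there: do not put it down or let go, keep it clear of the beaker, and leave the beaker, the capped bottle and the dish where they stand.

Things in the scene. Friction and masses are not known exactly. Their poses are not given: they have to be found in the camera images.
- pipette: Grey-handled pipette, 218 mm, about 85 g. Own z: nose end (z=0) to push button (218 mm); centre line at x=-14 mm, y=0. Nose to z=92 (max 16 mm thick), handle z=92-196 (36 mm along y, 38 along x; finger hook to x=+33 near its top), button 196-218 (25 mm). Starts nose down in the sleeve, leaning 32 deg, button end toward the holder's -x (robot side), y level. Not locked: slides out along its length.
- pipette_nose (a point): Lower end of the pipette's nose, on its centre line; same axes as the pipette.
- pipette_grip (a point): Point on the pipette's centre line inside the upper handle, 172 mm from the nose end and 46 mm below the top of the button; the handle may be gripped here across its 36 mm width (along the pipette's y). Same axes as the pipette.
- holder: Fixed grey plastic bench rest, base plate 130 x 96 x 10 mm, origin on the work surface 12 mm toward -x from the plate's centre, z up. Two cheeks carry a sleeve block (42 x 48 mm, 44 mm long) with a 18 mm square through hole, its axis leaning 26 deg from vertical toward the holder's -x. The handle's lower end rests loosely on the mouth; drawn 95 mm along the axis, the nose is out.
- sleeve_mouth (a point): Centre of the sleeve's upper mouth, 103 mm above the work surface; axes as the holder's.
- beaker: Open glass beaker, 53 mm across, 65 mm high, loose, standing on the work surface; origin at the centre of its underside, z up. It may stand in any of three places that it shares with the bottle and the dish.
- beaker_rim (a point): Centre of the beaker's mouth, at rim height, 65 mm above its underside.
- bottle: Small closed bottle with a screw cap, 45 mm across, 90 mm high, loose bystander; origin at the centre of its underside.
- dish: Flat round culture dish, 60 mm across, 15 mm high, loose bystander; origin at the centre of its underside.
Things that resemble listed ones, but are neither listed nor needed, are in the scene too. What is shaped like the beaker but purple or yellow is not meant.

How it is judged:
By the outcome, as a careful person would: the job done as asked, in the order asked, and still so for the second after the job is handed in, while the arm keeps its last pose, push and grip.
It also fails if it takes over 35 s, if anything falls off the work surface, if the arm or the gripper's body presses on something with over 40 N, if the wrist force passes 120 N, or if a joint passes its speed limit or range.

## Robot

A 6-joint arm with a two-finger parallel gripper is mounted at the origin on a cart in front of the work surface, level with it; the furniture and walls round the work are solid. World frame = base frame: x ahead of the robot, y to its left, z up, the work surface at z = 0. Lengths are in m, angles in rad, forces in N, time in s.
With the tool pointing down it reaches from about 0.325 to 0.775 m from the base axis. Payload 5.5 kg.
Tool frame: the origin (TCP) lies at the very end of the fingers, on their centre line; the grasp point (between the pads) lies 19 mm behind it (hold_point_z is the distance from the TCP to the grasp point, in m); z points along the fingers, y is the direction in which the jaws open and shut (so a half turn about z gives the same grasp; the last joint's range is limited). The gripper opens to 85 mm and grips with 20 to 120 N. Pads are 22 mm wide; open, the fingers measure 114 mm over their backs; the gripper's body (76 mm by 85 mm) begins 54 mm behind the grasp point. The pads swing forward as they close: fully open they stand 13 mm farther back than shut.
Start: joints at [1.127, 0.091, 1.231, -0, 1.82, -0.057], TCP at [0.226, 0.556, 0.231] pointing down, gripper open.
Joint ranges: [-2.87, 2.87], [-0.86, 2.18], [0.17, 2.46], [-1.51, 4.65], [0.06, 2.69], [-2.65, 2.65]. Speed limits (rad/s): [2.57, 2.57, 3.01, 3.14, 3.14, 3.14].

## Interface

Orientations are given as a unit quaternion [w, x, y, z].
In Python, from rig import read_state, camera, job_done, hold_point_z gives the robot as it stands. The module is installed in compiled form; this text tells all that it offers.
- The arm moves only by the tool drive_tool, never from a script. Its argument "plan" is a list of rows, each a list of 2 entries, a list of its own where there are three numbers: the shift along the tool's x, y, z in m, then the turn, a rotation vector about the tool's x, y, z in rad. In form: [[[x, y, z], [wx, wy, wz]], ...]. A call has 1 to 20 rows; each row shifts and turns the commanded pose from where the row before left it, along the tool's axes as they then stand; what a row does not reach is not made up. A row lasts 1/10 s, in which the tool goes at most 50 mm and 8.59 degrees, less where a joint would pass 70% of its speed; a pose out of reach is approached as far as the arm can. A call with a gripper value outside its range is refused whole. "hand" is the opening, from 0 (shut) to 1 (fully open), set as the call begins (left out, the last holds). The fingers move at their own pace and stop on an object; "squeeze" is the grip in N (left out, the last holds). Time passes only in rows, so rows that do not move let the fingers close. It gives the time, the measured TCP pose, the force and the opening at its end, in the units of the state.
- read_state(): the state, without advancing time (a new reading comes with each control period).
- camera(name): name is "side" or "top"; returns a dict with "image" (384x512x3 uint8, red, green, blue), "range_z" (384x512 float32, m along the optical axis (not along the pixel's ray), 0 where there is no reading), "fx", "fy", "cx", "cy" (pixels), "k1" (the pictures are not rectified: a ray, as slopes to the right and down, at radius r is drawn at 1 + k1 r^2 times it, then the intrinsics apply), "rvec" (rotation vector, rad) and "tvec" (3), from world to camera coordinates, as OpenCV has them. Camera axes: x right, y down, z forward; pixel columns grow to the right and rows downward; lengths in m; the calibration is good to about 2 mm. A picture is of the moment at which its call begins.
- job_done(): hands the job in, once; it reports no verdict.
The state is a dict: "clock": time; "qpos": joint angles; "dq": joint speeds; "tau": joint torques, N m; "tcp_pos": TCP position; "tool_rot": TCP orientation; "ft_force": force on the tool from outside, world axes, zero at the start; "torque": the same for the moment, N m; "grip_width": finger opening in m.
Only numpy, scipy, OpenCV 4.12 (cv2) and the standard library are available. Lean on these libraries where they do the work, as an engineer would, in place of code of your own. Each camera call takes 0.05 s, during which the arm holds its last target.

## Working session

There is one attempt and no reset: what is moved stays moved. The work goes in short steps, Python scripts to look and compute and a tool call to move; the robot and the scene stay as the last step left them, time stands still between calls to the robot, and variables do not carry over. Pictures are saved under pics/ and viewed, and the job is handed in when it is done.

Besides the shell and the picture viewer there is one more tool, called after "Call:" as name(argument=value, ...) on one line, values as JSON. drive_tool: Moves the arm, as the interface text tells. Its arguments: {"type":"object","properties":{"plan":{"type":"array"},"hand":{"type":"number"},"squeeze":{"type":"number"}},"required":["plan"]}

```bash
mkdir -p pics; ls; cat > h.py <<'E'
import numpy as np,cv2,pickle
from rig import read_state,camera,job_done,hold_point_z
def grab(n):
    c=camera(n); pickle.dump(c,open(f'{n}.pkl','wb')); return c
def load(n): return pickle.load(open(f'{n}.pkl','rb'))
def cam(c):
    R=cv2.Rodrigues(np.array(c['rvec'],float))[0]; t=np.array(c['tvec'],float).ravel()
    K=np.array([[c['fx'],0,c['cx']],[0,c['fy'],c['cy']],[0,0,1]],float); D=np.array([c['k1'],0,0,0,0],float)
    return R,t,K,D
def ray(c,uv):
    R,t,K,D=cam(c); p=cv2.undistortPoints(np.array(uv,float).reshape(-1,1,2),K,D).reshape(-1,2)
    d=np.c_[p,np.ones(len(p))]@R; return -R.T@t,d
def onplane(c,uv,z):
    o,d=ray(c,uv); return o+d*((z-o[2])/d[:,2])[:,None]
def pts(c,uv):
    uv=np.array(uv).reshape(-1,2).astype(int); o,d=ray(c,uv); z=c['range_z'][uv[:,1],uv[:,0]]
    return o+d*z[:,None]
def proj(c,P):
    R,t,K,D=cam(c); return cv2.projectPoints(np.array(P,float).reshape(-1,1,3),np.array(c['rvec'],float),t,K,D)[0].reshape(-1,2)
E
python3 - <<'E'
from h import *
s=read_state(); print({k:np.round(v,3) for k,v in s.items()}, hold_point_z)
for n in('side','top'):
    c=grab(n); cv2.imwrite(f'pics/{n}0.png',cv2.resize(c['image'][:,:,::-1],(800,600),interpolation=cv2.INTER_CUBIC))
    R,t,K,D=cam(c); print(n,-R.T@t,R[2],K[0,0],c['k1'])
E
```

```text
pics
{'clock': np.float64(0.0), 'qpos': array([ 1.127,  0.092,  1.232, -0.   ,  1.82 , -0.057]), 'dq': array([-0.001, -0.002, -0.   ,  0.   ,  0.002,  0.   ]), 'tau': array([ 2.0000e-03, -4.5873e+01, -4.1803e+01,  0.0000e+00,  1.2000e-02,
       -0.0000e+00]), 'tcp_pos': array([0.226, 0.555, 0.23 ]), 'tool_rot': array([-0.   ,  0.192,  0.981, -0.001]), 'ft_force': array([ 0.504,  0.052, -0.339]), 'torque': array([ 0.007,  0.02 , -0.052]), 'grip_width': np.float64(0.085)} 0.0187
side [ 0.00740091 -0.95886557  1.09137037] [ 0.36279538  0.68158132 -0.63547337] 484.600079113051 -0.16731118743779833
top [0.44619509 0.05502565 1.55085383] [ 0.09059713 -0.00537988 -0.99587309] 476.0929578050016 -0.0396667307180796
```

View pics/side0.png

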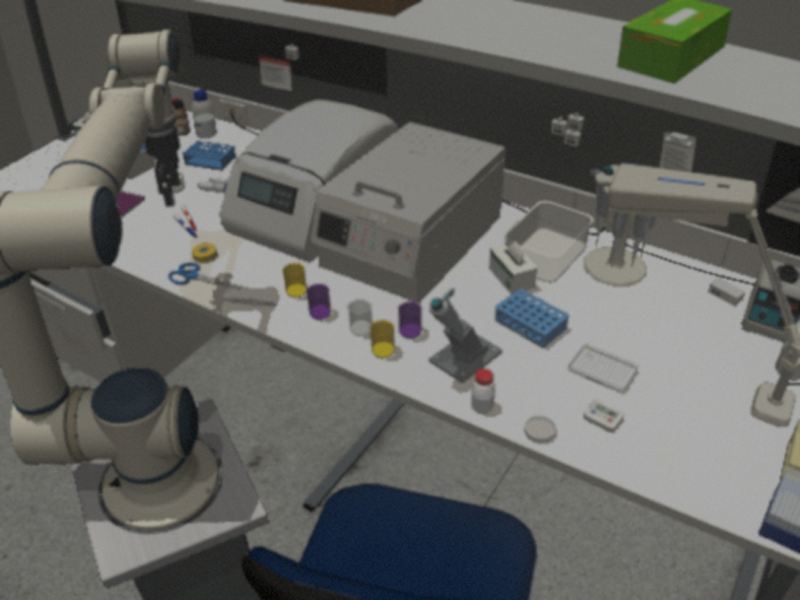

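View pics/top0.png

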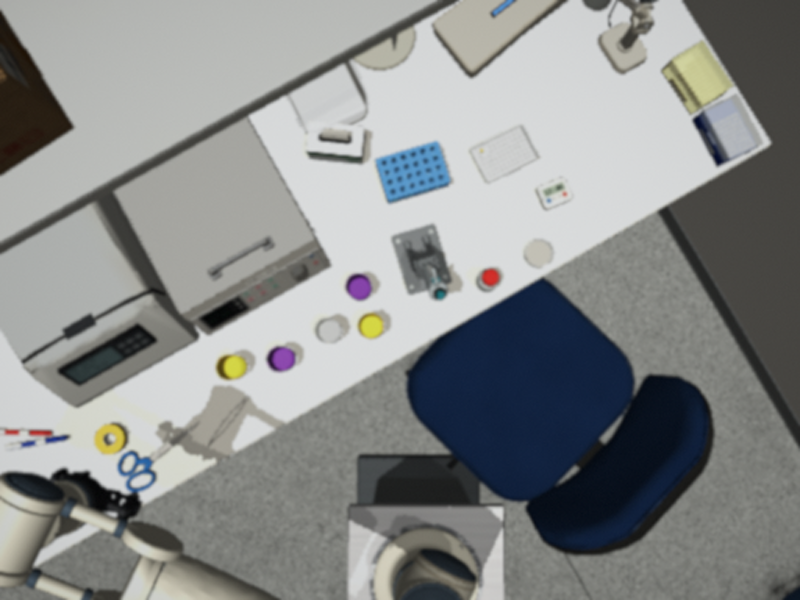

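```bash
python3 - <<'E'
from h import *
t=load('top');s=load('side')
a=t['image'][135:245,120:370,::-1]; b=s['image'][165:300,170:360,::-1]
a=cv2.resize(a,(600,264),interpolation=cv2.INTER_CUBIC)
b=cv2.resize(b,(600,426),interpolation=cv2.INTER_CUBIC)
cv2.imwrite('pics/crop_top.png',cv2.resize(a,(800,352))); cv2.imwrite('pics/crop_side.png',b)
for n,(u,v) in dict(beaker=(211,211),yellow=(237,208),bottle=(314,177),dish=(345,162),button=(281,188)).items():
    print(n,pts(t,[[u,v]]).round(3))
E
```

```text
beaker [[ 0.509  0.199 -0.001]]
yellow [[0.519 0.114 0.007]]
bottle [[ 0.612 -0.126  0.093]]
dish [[ 0.67  -0.237  0.016]]
button [[ 0.566 -0.017  0.214]]
```

View pics/crop_top.png

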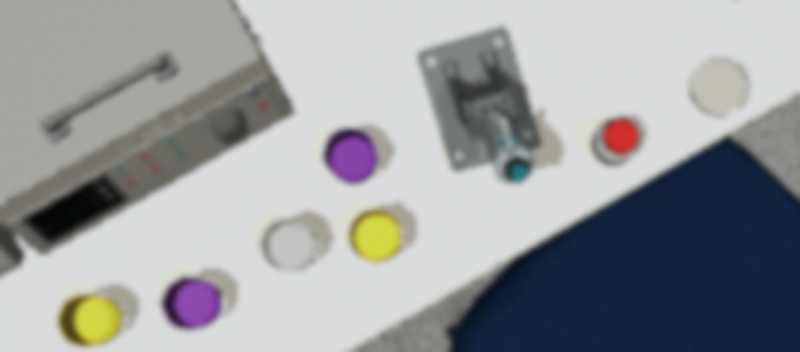

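View pics/crop_side.png

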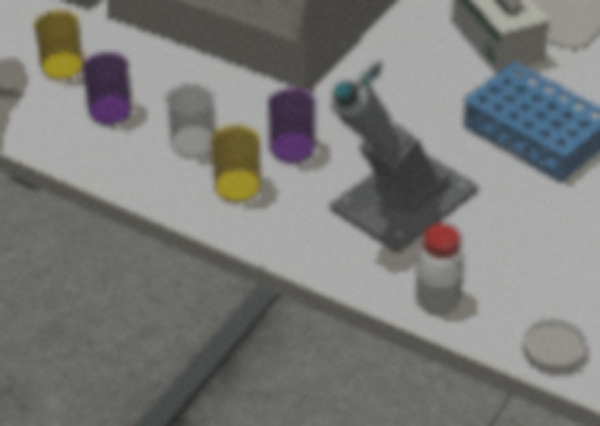

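Candidates for the beaker, in top-view pixels: clear grey (211,211), yellow (237,208), yellow (149,235), purple (230,184) and purple (181,229). The description picks the clear one. The pipette's button is at (281,188) and the red-capped bottle at (314,177). The dish is at (345,162).

The crops show the clear beaker as the only uncoloured one. They also show the pipette leaning towards the robot, with its hook on the upper side. Next I measure.

```bash
python3 - <<'E'
from h import *
t=load('top');s=load('side')
for n,c,box in(('top',t,(245,140,300,195)),('side',s,(265,180,325,245))):
    u,v=np.meshgrid(np.arange(box[0],box[2]),np.arange(box[1],box[3])); uv=np.c_[u.ravel(),v.ravel()]
    P=pts(c,uv); im=c['image'][uv[:,1],uv[:,0]].astype(float); hsv=cv2.cvtColor(c['image'],cv2.COLOR_RGB2HSV)[uv[:,1],uv[:,0]]
    dark=im.mean(1)<165
    pl=(P[:,2]<0.04)&(P[:,2]>-.01)&dark
    if n=='top':
        Q=onplane(c,uv[dark&(P[:,2]<.09)],.01)
        r=cv2.minAreaRect(Q[:,:2].astype(np.float32)*1000); print('plate',r, cv2.boxPoints(r).round(0).tolist())
    h=(P[:,2]>0.125)&(P[:,2]<.24)
    H=P[h]; print(n,h.sum(),'mean',H.mean(0).round(4))
    cc=H.mean(0); w=np.linalg.svd(H-cc)[2][0]; w*=np.sign(w[2]); print('axis',w.round(3),'lean',np.degrees(np.arccos(w[2])).round(1),'az',np.degrees(np.arctan2(w[1],w[0])).round(1))
    teal=(hsv[:,1]>90)&(hsv[:,0]>80)&(hsv[:,0]<110)&(P[:,2]>.1)
    print('teal',teal.sum(),P[teal].mean(0).round(4),P[teal].max(0).round(3),uv[teal].mean(0))
    for z0 in np.arange(.11,.24,.01):
        m=(P[:,2]>z0)&(P[:,2]<z0+.01)
        if m.sum()>3: print(round(z0,3),m.sum(),P[m].mean(0).round(4),P[m].min(0).round(3),P[m].max(0).round(3))
E
```

```text
plate ((652.0779418945312, -0.32572174072265625), (146.57406616210938, 110.3421859741211), 17.115806579589844) [[566.0, 31.0], [598.0, -75.0], [738.0, -31.0], [706.0, 74.0]]
top 240 mean [ 0.5882 -0.0093  0.1881]
axis [-0.575 -0.214  0.789] lean 37.9 az -159.6
teal 24 [ 0.5667 -0.0185  0.2113] [ 0.572 -0.012  0.215] [281.33333333 187.875     ]
0.11 26 [0.6384 0.004  0.1132] [ 0.627 -0.014  0.11 ] [0.649 0.029 0.12 ]
0.12 10 [0.625  0.0029 0.1262] [ 0.616 -0.01   0.121] [0.632 0.011 0.129]
0.13 7 [0.6202 0.002  0.1359] [ 0.612 -0.012  0.132] [0.627 0.011 0.139]
0.14 13 [0.6151 0.0025 0.1452] [ 0.602 -0.015  0.14 ] [0.626 0.009 0.15 ]
0.15 13 [ 0.6138 -0.0033  0.1544] [ 0.606 -0.017  0.15 ] [0.622 0.009 0.16 ]
0.16 13 [0.6035 0.0014 0.1644] [ 0.588 -0.02   0.16 ] [0.615 0.006 0.169]
0.17 12 [ 0.5986 -0.0049  0.1743] [ 0.566 -0.031  0.17 ] [0.611 0.007 0.179]
0.18 27 [ 0.5814 -0.0102  0.1859] [ 0.56  -0.033  0.18 ] [0.603 0.004 0.19 ]
0.19 54 [ 0.5815 -0.0121  0.1947] [ 0.562 -0.03   0.19 ] [0.594 0.004 0.2  ]
0.2 60 [ 0.5788 -0.0132  0.2054] [ 0.558 -0.027  0.2  ] [0.603 0.002 0.21 ]
0
[... 427 characters left out ...]
0.0171  0.1354] [ 0.585 -0.023  0.131] [ 0.626 -0.003  0.139]
0.14 24 [ 0.6044 -0.0168  0.1455] [ 0.584 -0.026  0.14 ] [ 0.626 -0.001  0.15 ]
0.15 22 [ 0.5968 -0.0214  0.1554] [ 0.575 -0.029  0.15 ] [ 0.618 -0.004  0.159]
0.16 24 [ 0.5908 -0.0238  0.1653] [ 0.569 -0.031  0.16 ] [ 0.611 -0.009  0.17 ]
0.17 29 [ 0.5809 -0.0252  0.1758] [ 0.56  -0.033  0.171] [ 0.607 -0.009  0.18 ]
0.18 51 [ 0.5734 -0.0239  0.1849] [ 0.558 -0.037  0.18 ] [ 0.604 -0.003  0.19 ]
0.19 46 [ 0.5833 -0.0193  0.1957] [ 0.557 -0.033  0.19 ] [ 0.613 -0.002  0.2  ]
0.2 60 [ 0.5789 -0.0176  0.2056] [ 0.557 -0.032  0.2  ] [ 0.612 -0.002  0.21 ]
0.21 16 [ 0.5848 -0.015   0.2118] [ 0.563 -0.027  0.21 ] [ 0.609 -0.004  0.216]
```

```bash
python3 - <<'E'
from h import *
t=load('top');s=load('side')
a=t['image'][135:200,240:305,::-1]; b=s['image'][175:245,260:330,::-1]
a=cv2.resize(a,(390,390),interpolation=cv2.INTER_CUBIC);b=cv2.resize(b,(390,390),interpolation=cv2.INTER_CUBIC)
cv2.imwrite('pics/pip.png',np.hstack([a,b]))
E
```

```text
(no output)
```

View pics/pip.png

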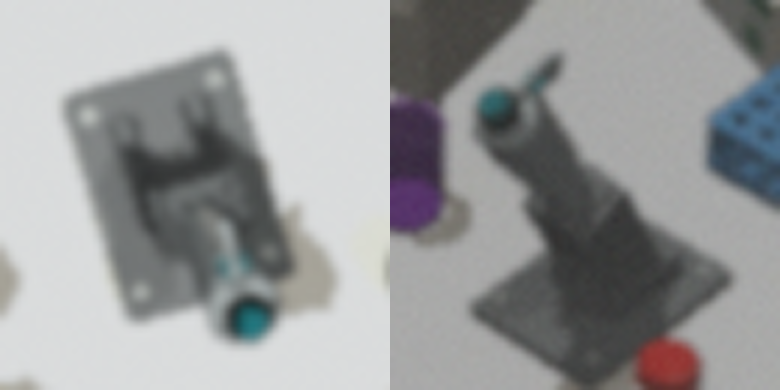

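```bash
python3 - <<'E'
from h import *
t=load('top');s=load('side')
A=np.array([[65,98],[229,48],[293,268],[134,322]])/6+[240,135]-.4
P=onplane(t,A,.01);print('corners',P.round(4).tolist())
for i,j in((0,3),(1,2),(0,1),(3,2)):
    d=P[j]-P[i];print(np.linalg.norm(d).round(4),np.degrees(np.arctan2(d[1],d[0])).round(1))
c=P.mean(0);print('centre',c)
B=np.array([[470,308],[588,383],[735,275]])-[390,0]; B=B/(390/70)+[260,175]-.4
P2=onplane(s,B,.01);print('side corners',P2.round(4).tolist())
for i,j in((0,1),(1,2)):
    d=P2[j]-P2[i];print(np.linalg.norm(d).round(4),np.degrees(np.arctan2(d[1],d[0])).round(1))
# button top triangulate
def tri(a,b):
    o1,d1=ray(t,[a]);o2,d2=ray(s,[b]);d1=d1[0];d2=d2[0]
    x=np.linalg.lstsq(np.c_[d1,-d2],o2-o1,rcond=None)[0]; p=o1+d1*x[0];q=o2+d2*x[1]; return (p+q)/2,p-q
print('button',tri((281.3,187.9),(278.4,193.3)))
# beaker: contour of clear; show saturation/gray stats
for n,cc,box in(('top',t,(195,195,232,228)),('side',s,(215,185,245,220))):
    print(n);g=cv2.cvtColor(cc['image'],cv2.COLOR_RGB2GRAY)[box[1]:box[3],box[0]:box[2]]
    cv2.imwrite(f'pics/bk_{n}.png',cv2.resize(cv2.normalize(g,None,0,255,cv2.NORM_MINMAX),None,fx=12,fy=12,interpolation=cv2.INTER_CUBIC))
E
python3 -c "
import cv2,numpy as np
a=cv2.imread('pics/bk_top.png');b=cv2.imread('pics/bk_side.png');print(a.shape,b.shape)
o=np.zeros((420,800+4,3),np.uint8)[:,:800];o[:396,:400]=a[:396,:400];o[:420,404:764]=b[:420];cv2.imwrite('pics/bk.png',o)"
```

```text
corners [[0.7057, 0.0717, 0.01], [0.7339, -0.0178, 0.01], [0.6131, -0.0526, 0.01], [0.5832, 0.0336, 0.01]]
0.1283 -162.7
0.1257 -163.9
0.0938 -72.5
0.0912 -70.9
centre [0.65895448 0.00871851 0.01      ]
side corners [[0.5801, 0.0325, 0.01], [0.6074, -0.0539, 0.01], [0.7303, -0.0202, 0.01]]
0.0906 -72.4
0.1274 15.3
button (array([ 0.56628392, -0.01827489,  0.20429299]), array([ 0.00194769, -0.00094099,  0.00022668]))
top
side
(396, 444, 3) (420, 360, 3)
```

View pics/bk.png

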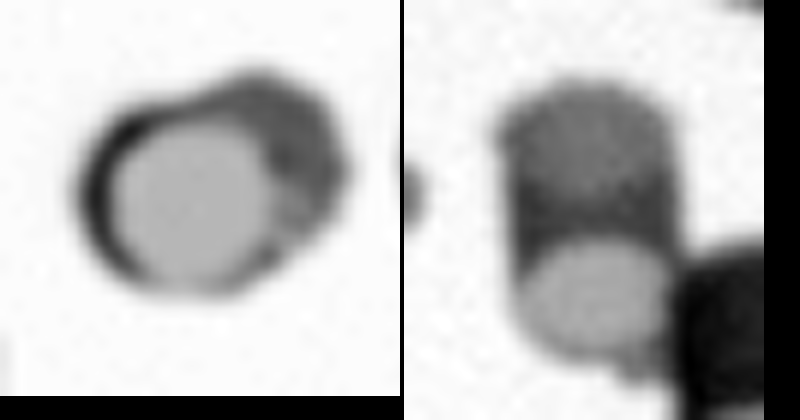

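```bash
python3 - <<'E'
from h import *
t=load('top');s=load('side')
print('rim top',onplane(t,[[209.3,210.9]],.065),'side',onplane(s,[[229.6,195.8]],.065))
# shape check: project rim & base circle
for n,c,o in(('top',t,(195,195)),('side',s,(215,185))):
    im=cv2.imread(f'pics/bk_{n}.png')
    for X,col in(((.519,.201),(0,0,255)),):
        for z in(0,.065):
            a=np.linspace(0,6.283,60);P=np.c_[X[0]+.0265*np.cos(a),X[1]+.0265*np.sin(a),0*a+z]
            q=((proj(c,P)-o+.5)*12).astype(int); cv2.polylines(im,[q],True,col if z else (255,0,0),1)
    cv2.imwrite(f'pics/bkc_{n}.png',im)
a=cv2.imread('pics/bkc_top.png');b=cv2.imread('pics/bkc_side.png')
o=np.zeros((420,800,3),np.uint8);o[:396,:400]=a[:396,:400];o[:420,404:764]=b[:420];cv2.imwrite('pics/bkc.png',o)
E
```

```text
rim top [[0.5065351  0.19822426 0.065     ]] side [[0.50415526 0.19901375 0.065     ]]
```

View pics/bkc.png

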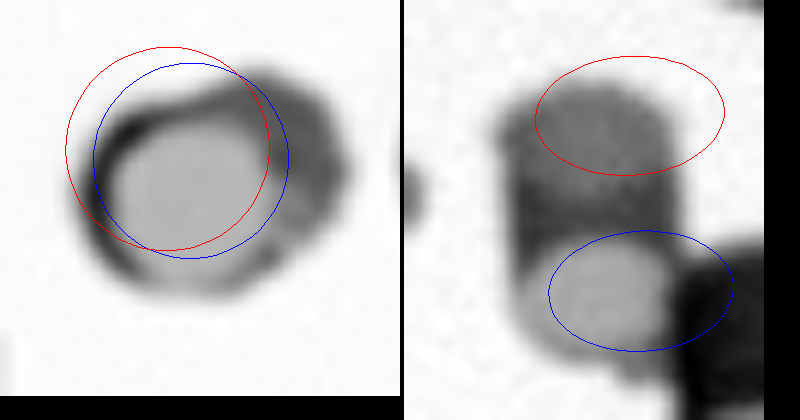

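Both views agree on the rim, about (0.505, 0.199, 0.065). The overlay drew an earlier guess of mine, so I disregard it. Holder yaw is about 16.5°. The button top is about (0.565, -0.020, 0.210), and the expected height is 0.103 + 0.126·cos 32° = 0.210.

```bash
cat >> h.py <<'E'
from scipy.spatial.transform import Rotation as Ro
def pose():
    s=read_state(); q=s['tool_rot']; return np.array(s['tcp_pos']),Ro.from_quat([q[1],q[2],q[3],q[0]])
def rotfor(az,lean):
    # pipette lean azimuth (of button) az+180; tool z = -axis
    az,l=np.radians([az,lean]); a=np.array([-np.sin(l)*np.cos(az),-np.sin(l)*np.sin(az),np.cos(l)])
    y=np.array([-np.sin(az),np.cos(az),0]); z=-a; x=np.cross(y,z); return Ro.from_matrix(np.c_[x,y,z]),a
def go(P,R):
    p,r=pose(); print('shift now',r.inv().apply(P-p).round(4),'turn',(r.inv()*R).as_rotvec().round(4),'shift after turn',R.inv().apply(P-p).round(4))
E
python3 - <<'E'
from h import *
R,a=rotfor(16.5,32); B=np.array([.565,-.0195,.210]); T=B-.062*a; print(a,T,T+.14*a)
go(T+.14*a,R)
E
```

```text
[-0.50809705 -0.1505052   0.8480481 ] [ 0.59650202 -0.01016868  0.15742102] [ 0.52536843 -0.03123941  0.27614775]
shift now [-0.4984 -0.4306 -0.0452] turn [-0.19   -0.5377 -0.6564] shift after turn [-0.1263 -0.6475  0.0248]
```

Call:
drive_tool(plan=[[[-0.025,-0.0215,-0.005],[0,0,0]],[[-0.025,-0.0215,-0.005],[0,0,0]],[[-0.025,-0.0215,-0.005],[0,0,0]],[[-0.025,-0.0215,-0.005],[0,0,0]],[[-0.025,-0.0215,-0.005],[0,0,0]],[[-0.025,-0.0215,-0.005],[0,0,0]],[[-0.025,-0.0215,-0.005],[0,0,0]],[[-0.025,-0.0215,-0.005],[0,0,0]],[[-0.025,-0.0215,-0.005],[0,0,0]],[[-0.025,-0.0215,-0.005],[0,0,0]],[[-0.025,-0.0215,0],[0,0,0]],[[-0.025,-0.0215,0],[0,0,0]],[[-0.025,-0.0215,0],[0,0,0]],[[-0.025,-0.0215,0],[0,0,0]],[[-0.025,-0.0215,0],[0,0,0]],[[-0.025,-0.0215,0],[0,0,0]],[[-0.025,-0.0215,0],[0,0,0]],[[-0.025,-0.0215,0],[0,0,0]],[[-0.025,-0.0215,0],[0,0,0]],[[-0.025,-0.0215,0],[0,0,0]]], hand=1, squeeze=60)

```text
clock: 2.1
tcp_pos: [0.5275, -0.0325, 0.2808]
tool_rot: [-0.0, 0.192, 0.981, 0.0]
ft_force: [-0.1, 0.3, 0.2]
grip_width: 0.0852
```

Call:
drive_tool(plan=[[[0,0,0],[-0.019,-0.0538,-0.0656]],[[0,0,0],[-0.019,-0.0538,-0.0656]],[[0,0,0],[-0.019,-0.0538,-0.0656]],[[0,0,0],[-0.019,-0.0538,-0.0656]],[[0,0,0],[-0.019,-0.0538,-0.0656]],[[0,0,0],[-0.019,-0.0538,-0.0656]],[[0,0,0],[-0.019,-0.0538,-0.0656]],[[0,0,0],[-0.019,-0.0538,-0.0656]],[[0,0,0],[-0.019,-0.0538,-0.0656]],[[0,0,0],[-0.019,-0.0538,-0.0656]],[[0,0,0],[0,0,0]],[[0,0,0],[0,0,0]]])

```text
clock: 3.3
tcp_pos: [0.5269, -0.0315, 0.281]
tool_rot: [0.273, -0.136, 0.952, 0.04]
ft_force: [0.9, -0.1, 0.3]
grip_width: 0.0858
```

```bash
python3 - <<'E'
from h import *
R,a=rotfor(16.5,32); B=np.array([.565,-.0195,.210]); T=B-.062*a
go(T+.14*a,R); go(T,R); s=read_state(); print(s['qpos'],s['clock'],s['ft_force'])
for n in('side','top'):
    c=grab(n); b=c['image'][140:270,200:360] if n=='side' else c['image'][100:260,200:360]
    cv2.imwrite(f'pics/{n}1.png',cv2.resize(b[:,:,::-1],None,fx=3.7 if n=='side' else 3.5,fy=3.7 if n=='side' else 3.5,interpolation=cv2.INTER_CUBIC))
E
```

```text
shift now [0.0037 0.0007 0.0033] turn [ 0.0003  0.     -0.0037] shift after turn [0.0037 0.0007 0.0033]
shift now [0.0037 0.0006 0.1433] turn [ 0.0003  0.     -0.0037] shift after turn [0.0037 0.0007 0.1433]
[-0.32378191 -0.5565466   1.78482478  0.31196078  1.44679488 -2.1436832 ] 3.3 [ 0.92883674 -0.09230595  0.29397746]
```

View pics/side1.png

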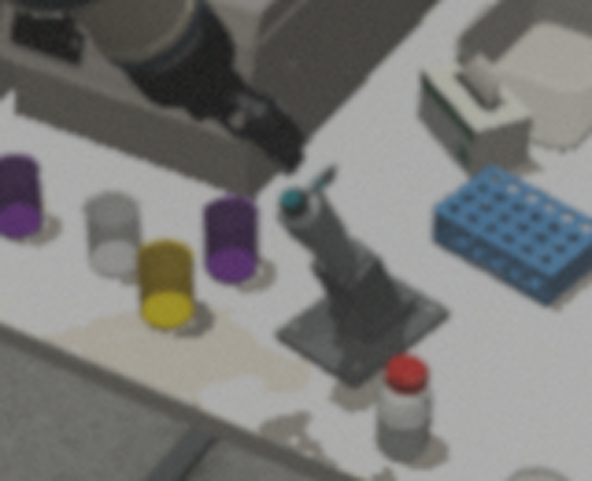

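View pics/top1.png

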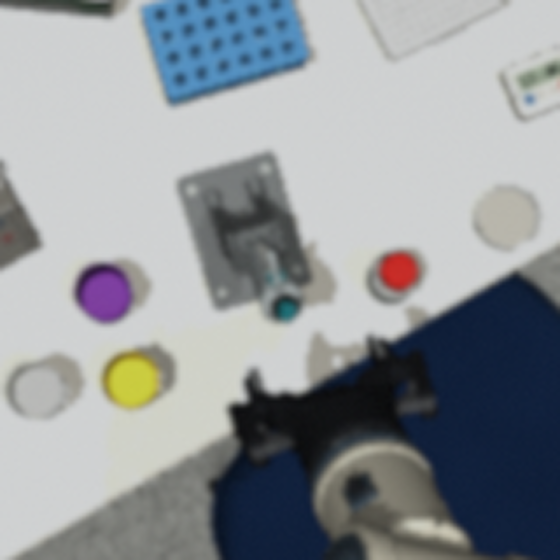

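```bash
python3 - <<'E'
from h import *
t=load('top'); p,r=pose()
f=lambda P:((proj(t,P)-[200,100]+.5)*3.5).round(0)
print('tips',f([p+r.apply([0,s*.0425,-.013]) for s in(-1,1)]).tolist(),'tcp',f([p]).tolist(),'axis@100,140',f([p+r.apply([0,0,.09]),p+r.apply([0,0,.143])]).tolist())
R,a=rotfor(16.5,32); B=np.array([.565,-.0195,.210])
print('B',f([B]),'mouth',f([B-.126*a]))
# lateral offset of button from tool axis, tool frame
print(r.inv().apply(B-p))
E
```

```text
tips [[365.0, 345.0], [258.0, 376.0]] tcp [[308.0, 353.0]] axis@100,140 [[285.0, 302.0], [272.0, 275.0]]
B [[288. 312.]] mouth [[259. 249.]]
[0.00447296 0.00035336 0.08144773]
```

Call:
drive_tool(plan=[[[0.0012,0.0002,0.01],[0,0,0]],[[0.0012,0.0002,0.01],[0,0,0]],[[0.0012,0.0002,0.01],[0,0,0]],[[0,0,0.01],[0,0,0]],[[0,0,0.01],[0,0,0]],[[0,0,0.01],[0,0,0]],[[0,0,0.01],[0,0,0]],[[0,0,0.01],[0,0,0]],[[0,0,0],[0,0,0]]])

```text
clock: 4.3
tcp_pos: [0.5647, -0.019, 0.2093]
tool_rot: [0.272, -0.138, 0.952, 0.041]
ft_force: [1.0, -0.5, -1.3]
grip_width: 0.0851
```

```bash
python3 - <<'E'
from h import *
R,a=rotfor(16.5,32); B=np.array([.565,-.0195,.210]); T=B-.062*a
go(T,R); s=read_state(); print(s['qpos'],s['clock'],s['ft_force'])
for n in('side','top'):
    c=grab(n); b=c['image'][150:260,230:340] if n=='side' else c['image'][120:230,230:340]
    cv2.imwrite(f'pics/{n}2.png',cv2.resize(b[:,:,::-1],None,fx=3.6,fy=3.6,interpolation=cv2.INTER_CUBIC))
cv2.imwrite('pics/v2.png',np.hstack([cv2.imread(f'pics/{n}2.png') for n in('side','top')]))
E
```

```text
shift now [-0.0005 -0.0008  0.0615] turn [ 0.0024 -0.0011 -0.0016] shift after turn [-0.0005 -0.0006  0.0615]
[-0.26435684 -0.47298008  1.85512076  0.29570069  1.28497195 -2.13714992] 4.3 [ 1.02300685 -0.45830836 -1.29357471]
```

View pics/v2.png

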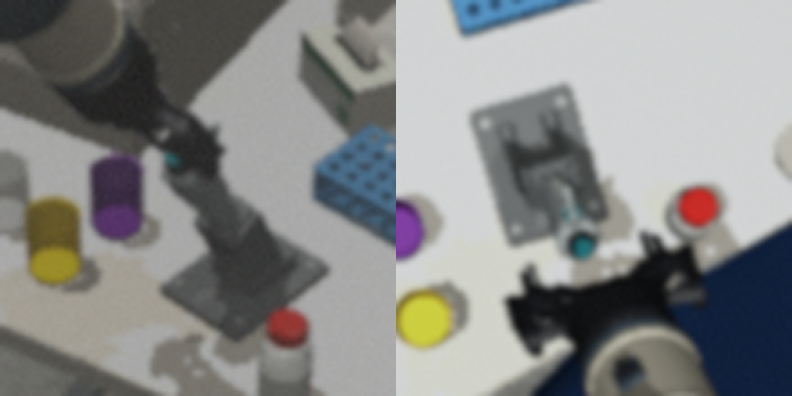

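Call:
drive_tool(plan=[[[0,-0.0003,0.01],[0,0,0]],[[0,-0.0003,0.01],[0,0,0]],[[0,0,0.01],[0,0,0]],[[0,0,0.01],[0,0,0]],[[0,0,0.01],[0,0,0]],[[0,0,0.0115],[0,0,0]],[[0,0,0],[0,0,0]],[[0,0,0],[0,0,0]]])

```text
clock: 5.2
tcp_pos: [0.5963, -0.0104, 0.159]
tool_rot: [0.273, -0.138, 0.951, 0.04]
ft_force: [-0.6, 0.4, -0.1]
grip_width: 0.0853
```

```bash
python3 - <<'E'
from h import *
R,a=rotfor(16.5,32); B=np.array([.565,-.0195,.210]); T=B-.062*a
go(T,R); s=read_state(); print(s['qpos'],s['clock'],s['ft_force'])
for n in('side','top'):
    c=grab(n); b=c['image'][150:260,230:340] if n=='side' else c['image'][120:230,230:340]
    cv2.imwrite(f'pics/{n}3.png',cv2.resize(b[:,:,::-1],None,fx=3.6,fy=3.6,interpolation=cv2.INTER_CUBIC))
cv2.imwrite('pics/v3.png',np.hstack([cv2.imread(f'pics/{n}3.png') for n in('side','top')]))
E
```

```text
shift now [0.0006 0.0001 0.0015] turn [ 0.0014  0.0007 -0.0011] shift after turn [0.0006 0.0001 0.0015]
[-0.22554513 -0.37890092  1.87619111  0.28946425  1.16155704 -2.13381505] 5.2 [-0.63486781  0.360834   -0.06921671]
```

View pics/v3.png

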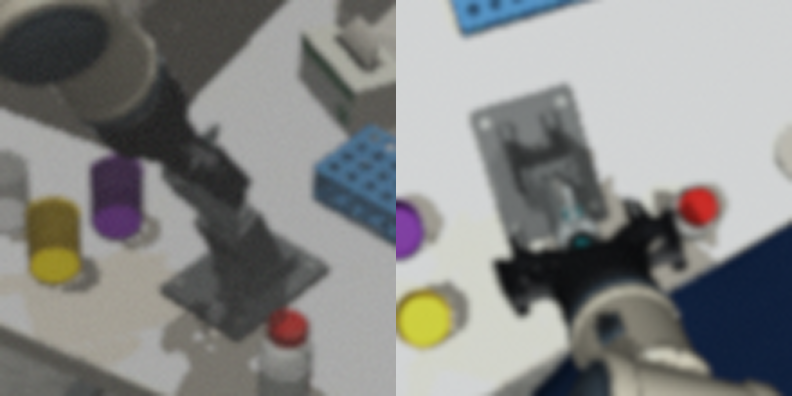

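The fingers straddle the handle, with the button in front of the palm at about (580,240) in the right half. No force is felt, so I close.

Call:
drive_tool(plan=[[[0,0,0],[0,0,0]],[[0,0,0],[0,0,0]],[[0,0,0],[0,0,0]],[[0,0,0],[0,0,0]],[[0,0,0],[0,0,0]],[[0,0,0],[0,0,0]],[[0,0,0],[0,0,0]],[[0,0,0],[0,0,0]],[[0,0,0],[0,0,0]]], hand=0, squeeze=60)

```text
clock: 6.2
tcp_pos: [0.5964, -0.0105, 0.1599]
tool_rot: [0.274, -0.138, 0.951, 0.04]
ft_force: [-3.6, 0.1, 4.5]
grip_width: 0.0339
```

Call:
drive_tool(plan=[[[0,0,-0.005],[0,0,0]],[[0,0,-0.005],[0,0,0]],[[0,0,-0.005],[0,0,0]],[[0,0,-0.005],[0,0,0]],[[0,0,-0.005],[0,0,0]],[[0,0,-0.005],[0,0,0]]])

```text
clock: 6.8
tcp_pos: [0.5807, -0.0152, 0.1852]
tool_rot: [0.273, -0.138, 0.951, 0.04]
ft_force: [-0.5, 0.4, -0.6]
grip_width: 0.0338
```

```bash
python3 - <<'E'
from h import *
s=read_state(); print(s['clock'],s['ft_force'],s['torque'],s['grip_width'])
for n in('side','top'):
    c=grab(n); b=c['image'][150:260,230:340] if n=='side' else c['image'][120:230,230:340]
    cv2.imwrite(f'pics/{n}4.png',cv2.resize(b[:,:,::-1],None,fx=3.6,fy=3.6,interpolation=cv2.INTER_CUBIC))
cv2.imwrite('pics/v4.png',np.hstack([cv2.imread(f'pics/{n}4.png') for n in('side','top')]))
E
```

```text
6.8 [-0.53915757  0.35903212 -0.64361662] [-0.08149861  0.3117501   0.02670643] 0.0338312957647489
```

View pics/v4.png

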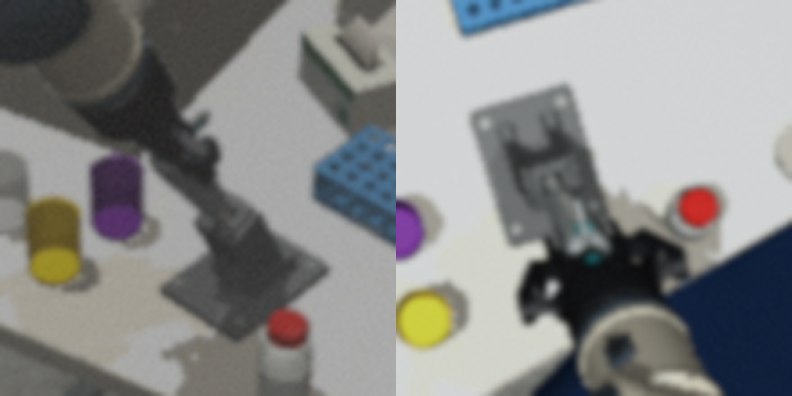

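The side view shows the handle lifted, with a gap above the sleeve and the hook at (205,120). Forces are low, so I keep drawing.

Call:
drive_tool(plan=[[[0,0,-0.007],[0,0,0]],[[0,0,-0.007],[0,0,0]],[[0,0,-0.007],[0,0,0]],[[0,0,-0.007],[0,0,0]],[[0,0,-0.007],[0,0,0]],[[0,0,-0.007],[0,0,0]],[[0,0,-0.007],[0,0,0]],[[0,0,-0.007],[0,0,0]],[[0,0,-0.007],[0,0,0]],[[0,0,-0.007],[0,0,0]],[[0,0,-0.007],[0,0,0]],[[0,0,-0.007],[0,0,0]],[[0,0,-0.006],[0,0,0]],[[0,0,0],[0,0,0]]])

```text
clock: 8.3
tcp_pos: [0.5352, -0.029, 0.2625]
tool_rot: [0.274, -0.138, 0.951, 0.04]
ft_force: [0.7, 0.0, -0.1]
grip_width: 0.0342
```

```bash
python3 - <<'E'
from h import *
s=read_state(); print(s['clock'],s['ft_force'],s['torque'],s['grip_width'],s['qpos'])
for n in('side','top'):
    c=grab(n); b=c['image'][140:250,220:330] if n=='side' else c['image'][120:230,230:340]
    cv2.imwrite(f'pics/{n}5.png',cv2.resize(b[:,:,::-1],None,fx=3.6,fy=3.6,interpolation=cv2.INTER_CUBIC))
cv2.imwrite('pics/v5.png',np.hstack([cv2.imread(f'pics/{n}5.png') for n in('side','top')]))
E
```

```text
8.3 [ 0.69349058  0.00199348 -0.12495872] [-0.05579702  0.29405183  0.0052653 ] 0.03418311900657407 [-0.31119098 -0.54539851  1.81144732  0.30936591  1.40445505 -2.14700936]
```

View pics/v5.png

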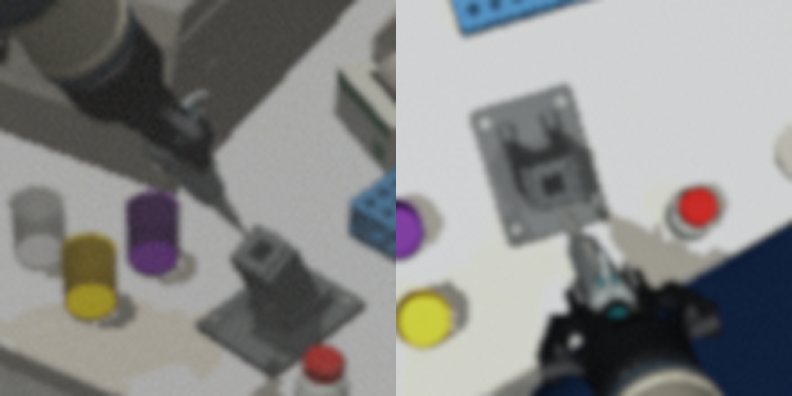

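Call:
drive_tool(plan=[[[0,0,-0.01],[0,0,0]],[[0,0,-0.01],[0,0,0]],[[0,0,-0.01],[0,0,0]],[[0,0,-0.01],[0,0,0]],[[0,0,0],[0,0.05,0]],[[0,0,0],[0,0.05,0]],[[0,0,0],[0,0.05,0]],[[0,0,0],[0,0.05,0]],[[0,0,0],[0,0.05,0]],[[0,0,0],[0,0.05,0]],[[0,0,0],[0,0.05,0]],[[0,0,0],[0,0.05,0]],[[0,0,0],[0,0.05,0]],[[0,0,0],[0,0.05,0]],[[0,0,0],[0,0.0575,0]],[[0,0,0],[0,0,0]],[[0,0,0],[0,0,0]]])

```text
clock: 10.1
tcp_pos: [0.5151, -0.0348, 0.2952]
tool_rot: [0.002, -0.143, 0.99, 0.001]
ft_force: [-0.7, -0.9, -1.7]
grip_width: 0.0341
```

```bash
python3 - <<'E'
from h import *
s=read_state(); print(s['clock'],s['ft_force'],s['torque'],s['grip_width'],s['qpos'])
p,r=pose(); print(p,r.as_matrix().round(3))
R,_=rotfor(16.5,0); go(np.array([.5055,.1985,.065+.03+.156+.03]),R)
c=grab('side'); b=c['image'][100:250,180:330]
cv2.imwrite('pics/side6.png',cv2.resize(b[:,:,::-1],None,fx=4,fy=4,interpolation=cv2.INTER_CUBIC))
E
```

```text
10.1 [-0.71280688 -0.8843883  -1.71207955] [ 0.0259422  -0.026212    0.01681892] 0.0340723797225085 [-0.13534807 -0.11354232  1.31992344  0.00319343  1.93233794 -1.99275306]
[ 0.5151375  -0.03481089  0.29521801] [[-0.959 -0.284  0.003]
 [-0.284  0.959  0.003]
 [-0.004  0.002 -1.   ]]
shift now [-0.0569  0.2264  0.0148] turn [ 0.0015  0.0038 -0.0002] shift after turn [-0.057   0.2264  0.0142]
```

View pics/side6.png

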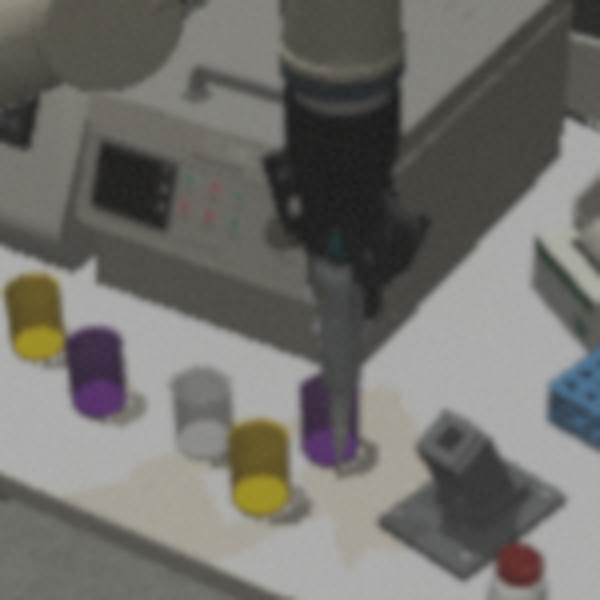

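```bash
python3 - <<'E'
from h import *
c=load('side'); t=grab('top')
u,v=np.meshgrid(np.arange(258,272),np.arange(166,222)); uv=np.c_[u.ravel(),v.ravel()]
P=pts(c,uv); o,_=ray(c,uv[:1])
m=(np.abs(P[:,0]-.515)<.06)&(np.abs(P[:,1]+.035)<.06)&(P[:,2]>.1)
for z in np.arange(.12,.26,.01):
    k=m&(abs(P[:,2]-z)<.005)
    if k.sum()>1: print(round(z,3),k.sum(),P[k].mean(0).round(4),'u',uv[k].mean(0).round(1),uv[k][:,0].min(),uv[k][:,0].max())
print('min z',P[m].min(0))
p,r=pose()
print('expected nose px',proj(c,[p+[0,0,-.156]]),'tcp',proj(c,[p]))
# machine heights near beaker
u,v=np.meshgrid(np.arange(120,215,6),np.arange(100,215,6));uv=np.c_[u.ravel(),v.ravel()];Q=pts(t,uv)
k=(Q[:,2]>.1)&(Q[:,1]<.4)&(Q[:,0]>.4)&(Q[:,0]<.9)
print(Q[k][np.argsort(Q[k][:,1])][:12].round(3)); print(Q[k][np.argsort(Q[k][:,0])][:8].round(3),Q[k][:,2].max())
E
```

```text
0.14 2 [ 0.5133 -0.0302  0.1385] u [265.  218.5] 265 265
0.15 2 [ 0.5121 -0.0325  0.1486] u [265.  216.5] 265 265
0.16 6 [ 0.5107 -0.0323  0.1589] u [264.5 214. ] 264 265
0.17 6 [ 0.5107 -0.0334  0.1706] u [264.7 211.2] 264 266
0.18 7 [ 0.5114 -0.0352  0.18  ] u [265.1 209. ] 264 266
0.19 9 [ 0.5099 -0.0371  0.1913] u [265.  206.6] 263 267
0.2 12 [ 0.5104 -0.037   0.1997] u [265.1 204.2] 263 267
0.21 13 [ 0.509  -0.0379  0.2101] u [264.8 201.8] 263 267
0.22 13 [ 0.509  -0.0397  0.2207] u [265.1 199.2] 263 267
0.23 12 [ 0.5078 -0.0407  0.2316] u [264.8 196.6] 261 269
0.24 24 [ 0.5083 -0.0416  0.2398] u [265.1 194.4] 260 270
0.25 27 [ 0.507  -0.0445  0.25  ] u [265.2 192.3] 260 270
0.26 31 [ 0.5063 -0.0437  0.2602] u [264.8 189.3] 260 270
min z [ 0.49167648 -0.06878438  0.13649151]
expected nose px [[266.21046347 219.03050208]] tcp [[265.82619388 176.48124254]]
[[0.446 0.055 1.551]
 [0.446 0.055 1.551]
 [0.446 0.055 1.551]
 [0.446 0.055 1.551]
 [0.652 0.206 0.166]
 [0.623 0.211 0.113]
 [0.661 0.218 0.218]
 [0.678 0.218 0.218]
 [0.648 0.221 0.19 ]
 [0.634 0.224 0.164]
 [0.619 0.226 0.143]
 [0.66  0.234 0.222]]
[[0.446 0.055 1.551]
 [0.446 0.055 1.551]
 [0.446 0.055 1.551]
 [0.446 0.055 1.551]
 [0.512 0.391 0.113]
 [0.528 0.4   0.155]
 [0.529 0.388 0.13 ]
 [0.53  0.371 0.124]] 1.550853827548576
```

Call:
drive_tool(plan=[[[-0.0036,0.0142,0.0005],[0.0015,0.0038,0]],[[-0.0036,0.0142,0.0005],[0,0,0]],[[-0.0036,0.0142,0.0005],[0,0,0]],[[-0.0036,0.0142,0.0005],[0,0,0]],[[-0.0036,0.0142,0.0005],[0,0,0]],[[-0.0036,0.0142,0.0005],[0,0,0]],[[-0.0036,0.0142,0.0005],[0,0,0]],[[-0.0036,0.0142,0.0005],[0,0,0]],[[-0.0036,0.0142,0.001],[0,0,0]],[[-0.0036,0.0142,0.001],[0,0,0]],[[-0.0036,0.0142,0.001],[0,0,0]],[[-0.0036,0.0142,0.001],[0,0,0]],[[-0.0036,0.0142,0.001],[0,0,0]],[[-0.0036,0.0142,0.001],[0,0,0]],[[-0.0036,0.0142,0.001],[0,0,0]],[[-0.0036,0.0142,0.001],[0,0,0]],[[0,0,0],[0,0,0]],[[0,0,0],[0,0,0]],[[0,0,0],[0,0,0]]])

```text
clock: 12.1
tcp_pos: [0.5057, 0.199, 0.2831]
tool_rot: [-0.001, -0.143, 0.99, -0.0]
ft_force: [0.1, -0.7, -0.2]
grip_width: 0.034
```

```bash
cat > meas.py <<'E'
from h import *
import sys
s=read_state(); print(s['clock'],s['ft_force'].round(1),s['grip_width'],s['qpos'].round(2))
p,r=pose(); R,_=rotfor(16.5,0); print(p)
go(np.array([.5055,.1985,.252]),R)
c=grab('side'); b=c['image'][100:250,160:310]
cv2.imwrite(f'pics/{sys.argv[1]}.png',cv2.resize(b[:,:,::-1],None,fx=4,fy=4,interpolation=cv2.INTER_CUBIC))
x,y=proj(c,[p])[0]
u,v=np.meshgrid(np.arange(int(x)-12,int(x)+13),np.arange(int(y)+5,int(y)+60)); uv=np.c_[u.ravel(),v.ravel()]
P=pts(c,uv); m=(np.hypot(*(P[:,:2]-p[:2]).T)<.04)&(P[:,2]>.08)
for z in np.arange(.08,.24,.01):
    k=m&(abs(P[:,2]-z)<.005)
    if k.sum()>1: print(round(z,3),k.sum(),P[k].mean(0).round(4),'u',uv[k].mean(0).round(1),'exp',proj(c,[[p[0],p[1],z]])[0].round(1))
print('zmin',P[m][:,2].min())
E
python3 meas.py side7
```

```text
12.1 [ 0.1 -0.7 -0.2] 0.033983983194499 [ 0.31 -0.04  1.28 -0.    1.91 -1.55]
[0.5057439  0.1989792  0.28306041]
shift now [ 0.0003 -0.0004  0.0311] turn [-0.0005 -0.0012 -0.0009] shift after turn [ 0.0004 -0.0004  0.0311]
0.14 8 [0.5025 0.201  0.1391] u [227.6 178. ] exp [228.8 177.8]
0.15 3 [0.5017 0.2    0.1509] u [227.3 175.3] exp [228.6 175.4]
0.16 6 [0.5016 0.1986 0.1607] u [227.3 173.2] exp [228.5 172.9]
0.17 7 [0.5007 0.1991 0.1693] u [226.9 171. ] exp [228.3 170.4]
0.18 9 [0.5006 0.1972 0.1807] u [226.9 168.4] exp [228.1 167.9]
0.19 10 [0.4993 0.1975 0.1906] u [226.3 166. ] exp [227.9 165.3]
0.2 8 [0.5008 0.1959 0.2004] u [226.8 163.6] exp [227.8 162.8]
0.21 10 [0.4998 0.1946 0.2093] u [226.5 161.6] exp [227.6 160.2]
0.22 11 [0.4995 0.1919 0.2214] u [226.5 158.9] exp [227.4 157.6]
0.23 22 [0.4973 0.1913 0.2297] u [225.9 157. ] exp [227.2 155. ]
zmin 0.12474805775357711
```

View pics/side7.png

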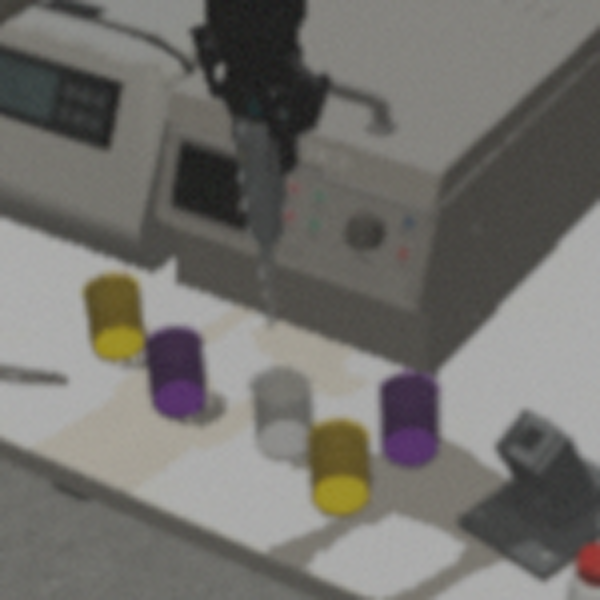

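Call:
drive_tool(plan=[[[-0.001,-0.0015,0.004],[0,0,0]],[[-0.001,-0.0015,0.004],[0,0,0]],[[0,0,0.004],[0,0,0]],[[0,0,0.004],[0,0,0]],[[0,0,0.004],[0,0,0]],[[0,0,0.004],[0,0,0]],[[0,0,0.004],[0,0,0]],[[0,0,0.003],[0,0,0]],[[0,0,0],[0,0,0]],[[0,0,0],[0,0,0]],[[0,0,0],[0,0,0]],[[0,0,0],[0,0,0]]])

```text
clock: 13.35
tcp_pos: [0.5085, 0.1971, 0.2523]
tool_rot: [-0.0, -0.143, 0.99, -0.0]
ft_force: [0.5, 0.3, -0.7]
grip_width: 0.034
```

```bash
python3 meas.py side8; python3 - <<'E'
from h import *
c=load('side'); b=c['image'][135:225,195:285]
cv2.imwrite('pics/close8.png',cv2.resize(b[:,:,::-1],None,fx=6.5,fy=6.5,interpolation=cv2.INTER_CUBIC))
t=grab('top'); cv2.imwrite('pics/top8.png',cv2.resize(t['image'][:,:,::-1],(800,600)))
E
```

```text
13.35 [ 0.5  0.3 -0.7] 0.033972416149110264 [ 0.31 -0.05  1.34 -0.    1.86 -1.55]
[0.50845194 0.19707068 0.25225309]
shift now [0.0024 0.0022 0.0003] turn [-0.0002 -0.0008 -0.0004] shift after turn [0.0024 0.0022 0.0003]
0.11 4 [0.5039 0.1973 0.1101] u [229.  185.5] exp [230.3 185.1]
0.12 4 [0.5035 0.1989 0.1217] u [228.5 182.5] exp [230.1 182.7]
0.13 4 [0.5047 0.1963 0.1312] u [229.  180.5] exp [230.  180.3]
0.14 7 [0.5042 0.1954 0.1393] u [228.9 178.7] exp [229.8 177.9]
0.15 8 [0.5029 0.1939 0.1498] u [228.5 176.5] exp [229.6 175.4]
0.16 11 [0.5034 0.1934 0.1596] u [228.5 174.1] exp [229.5 172.9]
0.17 9 [0.5027 0.1949 0.169 ] u [228.  171.6] exp [229.3 170.4]
0.18 12 [0.5029 0.1914 0.179 ] u [228.3 169.6] exp [229.1 167.9]
0.19 16 [0.5033 0.1896 0.1911] u [228.5 166.8] exp [229.  165.4]
0.2 23 [0.5005 0.1888 0.2004] u [227.7 164.8] exp [228.8 162.8]
0.21 24 [0.5009 0.1887 0.211 ] u [227.6 162. ] exp [228.6 160.3]
0.22 24 [0.5061 0.1891 0.2202] u [228.8 159.1] exp [228.4 157.7]
0.23 27 [0.5002 0.1866 0.2298] u [227.3 157.5] exp [228.3 155. ]
zmin 0.0976376053972946
```

View pics/close8.png

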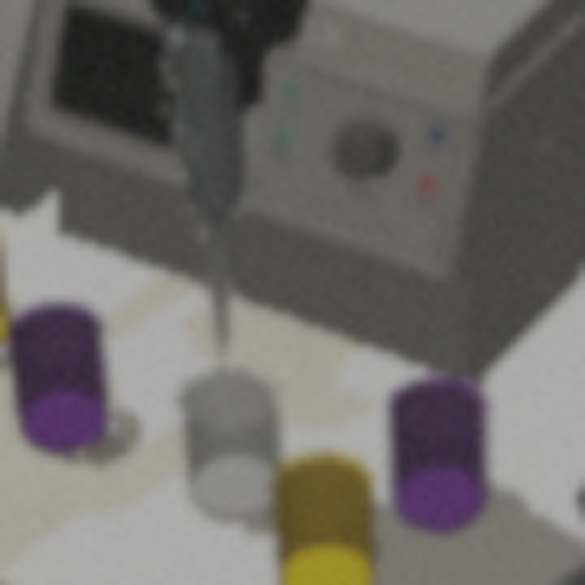

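View pics/top8.png

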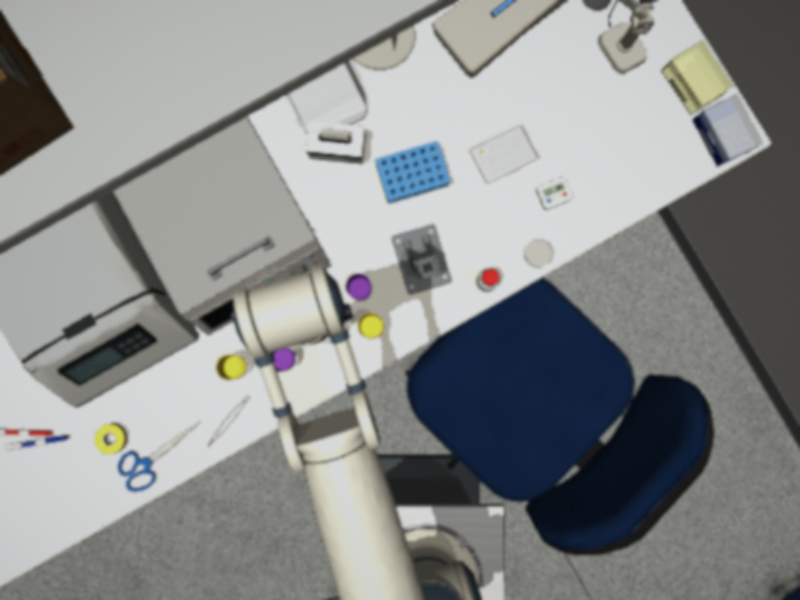

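```bash
python3 - <<'E'
from h import *
c=load('side'); g=cv2.cvtColor(c['image'],cv2.COLOR_RGB2GRAY)
print(np.arange(220,240))
for v in range(178,206): print(v,g[v,220:240], c['range_z'][v,226:233].round(3))
print(proj(c,[[.5055,.199,z] for z in(.065,.085,.09,.095,.1)]).round(1))
E
```

```text
[220 221 222 223 224 225 226 227 228 229 230 231 232 233 234 235 236 237
 238 239]
178 [157 154 153 144 133 121 104  97  88  91  92  82  76  77  81  77  79  78
  77  78] [1.788 1.774 1.566 1.571 1.572 1.76  1.757]
179 [159 159 162 157 157 151 134 114  95  95 100  92  82  81  77  80  79  79
  78  78] [1.794 1.798 1.572 1.575 1.576 1.767 1.76 ]
180 [159 163 161 165 168 164 153 130 100 102 114 118 101  87  80  79  79  80
  79  78] [1.796 1.796 1.573 1.578 1.581 1.792 1.773]
181 [164 165 167 170 169 168 161 138 104 107 133 142 132 119 101  92  89  82
  79  77] [1.792 1.788 1.575 1.578 1.78  1.791 1.792]
182 [168 170 169 170 169 166 162 142 113 113 138 155 154 146 138 130 120 102
  95  89] [1.781 1.786 1.585 1.584 1.784 1.784 1.785]
183 [169 170 170 169 166 163 158 143 117 115 139 156 160 158 154 153 147 136
 131 120] [1.782 1.784 1.585 1.587 1.779 1.784 1.777]
184 [171 170 168 165 160 163 155 145 118 115 140 154 160 159 157 158 156 155
 152 145] [1.779 1.775 1.774 1.593 1.761 1.767 1.773]
185 [170 170 169 166 160 160 157 145 123 116 139 155 158 160 160 161 159 158
 156 158] [1.77  1.767 
[... 2026 characters left out ...]
99 106 108 109 110 110 106 103  99 101 101 119
 146 166] [1.606 1.61  1.607 1.607 1.611 1.602 1.61 ]
202 [161 158 151 129 103  96  98 103 105 103 104 104 105 102 102 100 101 117
 145 166] [1.614 1.618 1.609 1.611 1.613 1.608 1.622]
203 [161 161 152 129 104  98  98  98 104 103 104 106 103 102 102  98 101 114
 143 166] [1.621 1.617 1.619 1.62  1.611 1.615 1.619]
204 [161 161 154 132 105  94  98 101 105 108 111 111 111 108 104 103 100 115
 141 160] [1.617 1.617 1.616 1.624 1.615 1.617 1.621]
205 [160 159 157 136 106  96 102 108 119 126 130 130 129 124 118 109 103 111
 132 146] [1.626 1.623 1.619 1.618 1.619 1.62  1.617]
[[230.  195.7]
 [229.6 191. ]
 [229.6 189.8]
 [229.5 188.7]
 [229.4 187.5]]
```

Tip: last depth row is 188, which puts the nose at about z = 0.096, roughly 31 mm above the rim. It is within about 2 mm of the rim centre, both laterally and in depth, and the force is under 1 N. The top view shows the bottle at (490,278) and the dish at (540,252), both unmoved. I'm handing in.

```bash
python3 - <<'E'
from h import *
s=read_state(); print(s['clock'],abs(s['dq']).max(),s['grip_width']); print(job_done())
E
```

```text
13.45 0.0018464762784335708 0.034139112613731766
the job is handed in; nothing more can be done
None
```

I gripped the pipette's upper handle, drew it about 160 mm out along its own lean and turned it upright. I then carried it over the clear glass beaker and handed in at 13.45 s with the grip closed.

- **Height and position:** In the side view the nose was at about z = 0.096 m, roughly 31 mm above the rim. It was about 2 mm off the middle of the mouth, which is within the 2 mm calibration.
- **Upright and still:** Tilt was at most about 1°. Joint speeds were about 0.002 rad/s and the wrist force was under 1 N.
- **Other objects:** The bottle and dish were at the same top-view pixels as at the start. The beaker was where I first measured it.
- **What disagreed or couldn't be checked:**
  - By eye, the blurred tip first looked about 1 cm lower (z about 0.087). The depth readings and the earlier pose both gave 0.096, so I used that.
  - The arm hid the nose from the top camera, so the final centring rests on the side view and the earlier beaker measurement from both views.

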